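# Weigh a centrifuge bucket on the two-pan balance

### The job

Weigh the centrifuge bucket to the nearest hundred grams: swing the clear dust cover of the weight stand up and back until it rests on its stop, then set weights upright in the balance's empty pan, gently, until the beam levels and its pointer comes to rest inside the broad black band of the scale. Leave the bucket standing in its pan, the weights that make up the balance in theirs, and the cover open; do not disturb the bottle and jar behind.

Things in the scene. Friction and masses are not known exactly. Their poses are not given: they have to be found in the camera images.
- cover (a joint): clear five-sided dust hood (212 mm wide, 97 mm high, 120 mm long up the slope, 0.38 kg) over the weights, hinged along the upper rear edge of the weight stand. 0 = shut, 1.71 rad = swung up and back on its stop. It swings freely: below about 1.4 rad it falls shut, beyond that it leans back on the stop by its own weight.
- cover_hinge (a point): middle of the cover's hinge line, on the stand: x horizontal from the stand's low front to its high rear, y along the hinge line, z up. The stand, a wooden wedge 218 mm wide, slopes 30 deg: its top face runs 124 mm up from the front edge to the hinge. The three weights stand square to it in a row along y, so they lean 30 deg from vertical toward -x.
- cover_lip (a point): middle of the cover's front finger lip, 3 mm from its free edge: the cover's top plate (3 mm thick, 5 mm at the edging) runs out 22 mm past its front wall over the whole width, with free space below when shut. The point and its axes turn with the cover about the hinge line; x in the lip's plane toward the hinge side, z out of the cover.
- weight_500_mid (a point): the large turned aluminium weight, a drum 55 mm across on a foot 56 mm across, 6 mm thick; 101 mm tall, 500 g exactly. Point on its axis half-way up, z up its axis, y at first along the row. On the body a neck (15 mm across, 8 mm high) bears a flat grip: 18 mm thick along y, 30 mm wide along x, 20 mm high, its middle 40.5 mm above this point along z; the body ends 22.5 mm above this point. Starts in an 14 mm deep recess 59 mm across of the stand.
- weight_200_mid (a point): the middle turned aluminium weight, a body 40 mm across on a foot 56 mm across, 6 mm thick; 76 mm tall, 200 g exactly. Point on its axis half-way up, z up its axis, y at first along the row. On the body a neck (15 mm across, 8 mm high) bears a flat grip: 18 mm thick along y, 30 mm wide along x, 20 mm high, its middle 28 mm above this point along z; the body ends 10 mm above this point. Starts in an 14 mm deep recess 59 mm across of the stand.
- weight_100_mid (a point): the slender turned aluminium weight, a body 24 mm across on a foot 56 mm across, 6 mm thick; 68 mm tall, 100 g exactly. Point on its axis half-way up, z up its axis, y at first along the row. On the body a neck (15 mm across, 8 mm high) bears a flat grip: 18 mm thick along y, 30 mm wide along x, 20 mm high, its middle 24 mm above this point along z; the body ends 6 mm above this point. Starts in an 14 mm deep recess 59 mm across of the stand.
- beam (a joint): angle of the balance's beam: 0 level, negative = bucket side low, positive = weights' side low, stops at -0.14 and +0.14 rad. Between them it settles within about 1 s, turning 0.05 rad per 100 g of difference between the pans. A black pointer on the beam stands upright at 0 before a white scale, whose broad black band covers -0.035 to +0.035 rad.
- balance_pivot (a point): pivot of the balance's beam, 88 mm above the bench, midway between the pans, fixed to the balance: x to its back, y along the level beam toward the bucket's pan, z up. The scale (68 mm wide along y) stands above it, up to 171 mm higher. The pans' centres lie 130 mm either side: the bucket's at +y, the weights' at -y.
- weight_pan_floor (a point): centre of the floor of the empty pan for the weights, a round steel dish: flat floor 144 mm across, rim 6 mm above it. A linkage keeps the pan level as it rises and falls with the beam, up to 18 mm either way; axes as the balance's.
- bucket_pan_floor (a point): centre of the floor of the other pan, the same kind of dish, in which the bucket stands.
- bucket_mid (a point): the capped steel centrifuge bucket that is being weighed, 68 mm across, 86 mm over its two side trunnions, 108 mm tall, standing loose in its pan; point on its axis half-way up, z up its axis. Its mass is unknown, between 500 and 745 g.
- weight_pan: the weights' pan as a solid dish (see weight_pan_floor); origin 34 mm below its floor.
- spray_bottle: bystander: a pump-spray bottle at the back of the bench, 54 mm across, 139 mm tall; origin under its centre.
- jar_loose: bystander: a ribbed glass staining jar with white lid at the back of the bench, 50 mm square, 104 mm tall; origin under its centre.

How it is judged:
On the way:
1. the cover is open on its stop (within 0.08 rad of 1.71) (value of joint cover above 1.63 rad), for 0.3 s.
At the end, for the whole second after the job is handed in: Cover on its stop (over 1.63 rad); beam at rest within 0.035 rad of level; bucket upright within 45 mm of its pan's middle; the 500 g weight upright in the other pan; the 200 and 100 g weights each upright in that pan too, or over 110 mm from its centre (value of joint cover above 1.63 rad and value of joint beam between -0.035 and 0.035 rad and velocity of joint beam between -0.03 and 0.03 rad/s and horizontal distance between weight_500_mid and weight_pan_floor below 0.055 m and z of weight_500_mid in the frame of weight_pan_floor between 0.0445 and 0.0565 m and angle between each of weight_500_mid, bucket_mid's own z axis and vertical below 0.1 rad and ((horizontal distance between weight_200_mid and weight_pan_floor below 0.055 m and z of weight_200_mid in the frame of weight_pan_floor between 0.032 and 0.044 m and angle between weight_200_mid's own z axis and vertical below 0.1 rad) or horizontal distance between weight_200_mid and weight_pan_floor above 0.11 m) and ((horizontal distance between weight_100_mid and weight_pan_floor below 0.055 m and z of weight_100_mid in the frame of weight_pan_floor between 0.028 and 0.04 m and angle between weight_100_mid's own z axis and vertical below 0.1 rad) or horizontal distance between weight_100_mid and weight_pan_floor above 0.11 m) and horizontal distance between bucket_mid and bucket_pan_floor below 0.045 m and z of bucket_mid in the frame of bucket_pan_floor between 0.048 and 0.06 m); the robot touches nothing.
It fails at once if a weight is dropped or slammed into the pan (over 40 N on the weights' pan) (contact force between weight_pan and anything else above 40 N).
It fails at once if the bucket is tipped (angle between bucket_mid's own z axis and vertical above 0.35 rad).
It fails at once if the spray bottle is moved (over 30 mm) or tipped (distance of spray_bottle from where it was at the start of the episode above 0.03 m or angle between spray_bottle's own z axis and vertical above 0.3 rad).
It fails at once if the staining jar is moved (over 30 mm) or tipped (distance of jar_loose from where it was at the start of the episode above 0.03 m or angle between jar_loose's own z axis and vertical above 0.3 rad).
It also fails if it takes over 64 s, if anything falls off the work surface, if the arm or the gripper's body presses on something with over 40 N, if the wrist force passes 120 N, or if a joint passes its speed limit or range.

### The arm

A 6-joint arm with a two-finger parallel gripper is mounted at the origin on a cart in front of the work surface, level with it; the furniture and walls round the work are solid. World frame = base frame: x ahead of the robot, y to its left, z up, the work surface at z = 0. Lengths are in m, angles in rad, forces in N, time in s.
With the tool pointing down it reaches from about 0.25 to 0.8 m from the base axis. Payload 8.5 kg.
Tool frame: the origin (TCP) lies on the centre line of the jaws, within the pads' length; the fingertips stand 14 mm ahead of it and the grasp point (between the pads) lies 5 mm behind it (tip_extent is the distance from the TCP to the fingertips, in m); z points along the fingers, y is the line along which they close (so a half turn about z gives the same grasp; the last joint's range is limited). The gripper opens to 85 mm and grips with 20 to 120 N. Pads are 22 mm wide; open, the fingers measure 114 mm over their backs; the gripper's body (76 mm by 85 mm) begins 54 mm behind the grasp point. The pads swing forward as they close: fully open they stand 13 mm farther back than shut.
Start: joints at [-1.15, 0.238, -0.013, 1.319, 0, 1.571], TCP at [0.214, -0.479, 0.245] pointing down, gripper open.
Joint ranges: [-2.66, 2.66], [-1.03, 1.9], [-1.14, 1.46], [-1.82, 2.27], [-1.45, 1.34], [-3.14, 3.14]. Speed limits (rad/s): [2.22, 2.22, 2.79, 3.14, 3.14, 3.14].

### API

Orientations are given as a unit quaternion [x, y, z, w].
In Python, from cell import * gives the robot as it stands. The module is installed in compiled form; this text tells all that it offers.
- The arm moves only by the tool play_rows, never from a script. Its arguments are lists of equal length, an entry for each row: "slide": the shift along the tool's x, y, z in cm, a list of three; "turn": the turn about the tool's z in degrees. A call has 1 to 10 rows; each row is the pose to reach, as a shift and turn from the pose commanded when the call began, along the tool's axes at that moment; what a row does not reach only later rows make up. A row lasts 1/8 s, in which the tool goes at most 62.5 mm and 10.7 degrees, less where a joint would pass 70% of its speed; a pose out of reach is approached as far as the arm can. A call with a gripper value outside its range is refused whole. "gripper" is the gripper's target within -1 to 1 (shut at 1, half-way at 0, fully open at -1), set as the call begins (left out, the last holds). The fingers move at their own pace and stop on an object; "newtons" is the grip in N (left out, the last holds). Time passes only in rows, so rows that repeat a pose let the fingers close. It gives the time, the measured TCP pose, the force and the opening at its end, in the units of the state.
- get_obs(): the state, without advancing time (a new reading comes with each control period).
- capture(name): name is "scene" or "top" or "wrist"; returns the picture (420x560x3 uint8, red, green, blue); there is no depth.
- camera_info(name): a dict with "fovy" (degrees; the focal length in pixels is half the picture's height over the tangent of half this angle, whatever the lens; pixels are square), "cx", "cy" (the principal point, pixels), "rvec" (rotation vector, rad) and "tvec" (3), from world to camera coordinates, as OpenCV has them. Camera axes: x right, y down, z forward; pixel columns grow to the right and rows downward; lengths in m; the calibration is good to about 2 mm. A picture is of the moment at which its call begins: read the wrist's pose just before it. camera_info takes no time and is no camera call; for the wrist camera it gives the pose at the moment of the call.
- finish_job(): hands the job in, once; it reports no verdict.
The state is a dict: "clock": time; "joints": joint angles; "qd": joint speeds; "effort": joint torques, N m; "ee_pos": TCP position; "orientation": TCP orientation; "force": force on the tool from outside, world axes, zero at the start; "torque": the same for the moment, N m; "finger_gap": finger opening in m.
Only numpy, scipy, OpenCV 4.12 (cv2) and the standard library are available. Lean on these libraries where they do the work, as an engineer would, in place of code of your own. Each camera call takes 0.05 s, during which the arm holds its last target. There are 200 camera calls.

## Working session

There is one attempt and no reset: what is moved stays moved. The work goes in short steps, Python scripts to look and compute and a tool call to move; the robot and the scene stay as the last step left them, time stands still between calls to the robot, and variables do not carry over. Pictures are saved under pics/ and viewed, on a budget of 10 in all, crops included, one or two more only if the job needs it, and the job is handed in when it is done.

Besides the shell and the picture viewer there is one more tool, called by a JSON object that holds its "fn" and its "kwargs". play_rows: Moves the arm, as the interface text tells. Its arguments: {"type":"object","properties":{"slide":{"type":"array","items":{"type":"array","items":{"type":"number"}}},"turn":{"type":"array","items":{"type":"number"}},"gripper":{"type":"number"},"newtons":{"type":"number"}},"required":["slide","turn"]}

```bash
mkdir -p pics; python3 - <<'E'
from cell import *
import cv2
o=get_obs();print(o)
for n in ("scene","top"):
    print(n,camera_info(n)); cv2.imwrite(f"pics/{n}0.png",cv2.resize(capture(n)[:,:,::-1],(800,600),interpolation=cv2.INTER_CUBIC))
E
```

```text
{'clock': 0.0, 'joints': array([-1.15003089e+00,  2.38777148e-01, -1.42494415e-02,  1.31917508e+00,
        8.54919601e-06,  1.57078061e+00]), 'qd': array([ 8.26860860e-04, -1.68952957e-03,  1.28495228e-03, -8.89967114e-05,
       -1.85955534e-04,  1.14258876e-03]), 'effort': array([ 2.14400966e-04, -5.38778651e+01,  3.46441233e+01,  1.82055007e-02,
        1.52214502e-04,  2.09676978e-05]), 'ee_pos': array([ 0.21428704, -0.47885727,  0.24468138]), 'orientation': array([ 9.77949179e-01,  2.08841829e-01, -1.42556037e-04, -6.88071921e-04]), 'force': array([ 1.04336924, -0.1837485 , -0.58813542]), 'torque': array([-0.01079238,  0.02494101, -0.01224815]), 'finger_gap': 0.08516696628692785}
scene {'fovy': 45.86213715832192, 'cx': 279.3824035478684, 'cy': 206.6002313229399, 'rvec': array([ 0.72940977, -2.63603595,  1.03660086]), 'tvec': array([0.62521806, 0.09565731, 1.38239979])}
top {'fovy': 56.549116421738795, 'cx': 280.8816992014169, 'cy': 206.7992336789607, 'rvec': array([ 2.17027043, -2.12072323,  0.21077117]), 'tvec': array([0.26205279, 0.58284237, 1.05931116])}
```

View pics/scene0.png

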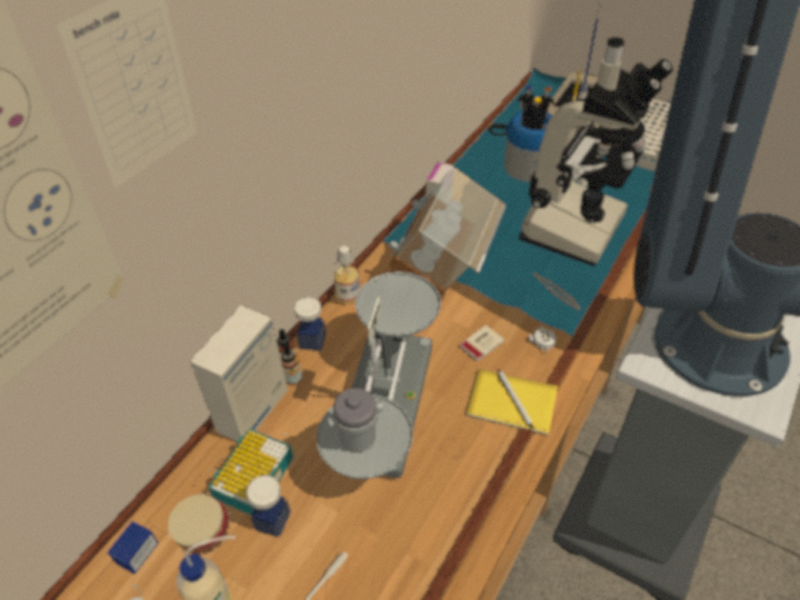

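View pics/top0.png

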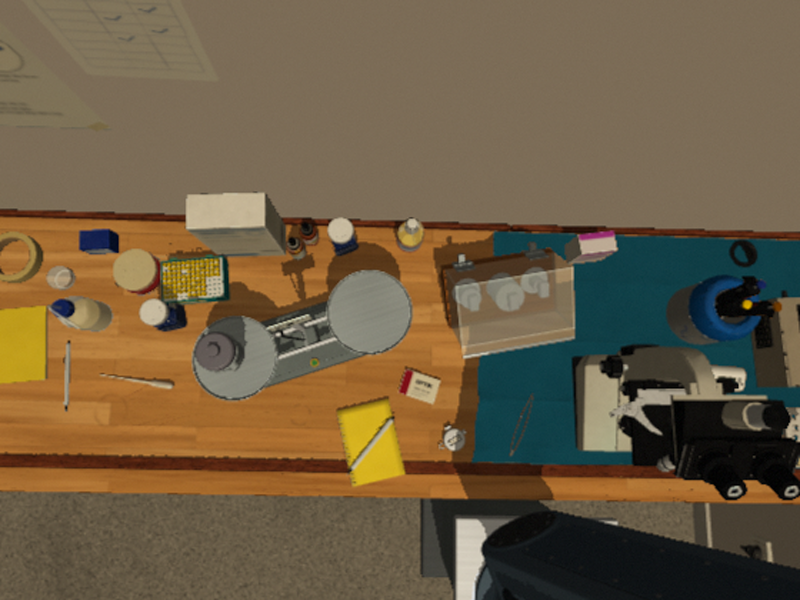

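Top view (800x600 scale): stand with the clear cover at about (445–575, 255–355). Its weights' tops are at about (467,293), (508,292) and (537,280). The empty pan is at (370,312), the bucket's pan at (235,357) with the bucket, and the bottle at the back at (410,235). I'll take coarse positions and one enlarged composite.

```bash
cat > h.py <<'E'
from cell import *
import cv2, numpy as np
from scipy.spatial.transform import Rotation as R
def cam(n,ci=None):
    ci=ci or camera_info(n); f=210/np.tan(np.radians(ci["fovy"])/2)
    K=np.array([[f,0,ci["cx"]],[0,f,ci["cy"]],[0,0,1]]); return K,np.array(ci["rvec"]),np.array(ci["tvec"])
def w2p(n,P,ci=None):
    K,r,t=cam(n,ci); return cv2.projectPoints(np.asarray(P,float).reshape(-1,3),r,t,K,None)[0].reshape(-1,2)
def p2w(n,uv,z,ci=None):   # 560x420 pixels -> world at height z
    K,r,t=cam(n,ci); M=cv2.Rodrigues(r)[0]; c=-M.T@t
    d=np.linalg.solve(K,np.c_[np.atleast_2d(uv),np.ones(len(np.atleast_2d(uv)))].T).T@M
    return c+d*((z-c[2])/d[:,2])[:,None]
def tri(uvs):  # {cam:uv}
    A=[];b=[]
    for n,uv in uvs.items():
        K,r,t=cam(n); M=cv2.Rodrigues(r)[0]; P=K@np.c_[M,t]
        for i in (0,1): q=uv[i]*P[2]-P[i]; A.append(q[:3]); b.append(-q[3])
    s=np.linalg.lstsq(np.array(A),np.array(b),rcond=None); return s[0]
E
python3 - <<'E'
from h import *
s=.7
print("pan",p2w("top",np.array([[370,312],[235,357]])*s,.088))
print("cover lip",p2w("top",np.array([[465,357],[576,340]])*s,.12),"hinge",p2w("top",np.array([[445,265],[575,258]])*s,.09))
im={n:cv2.imread(f"pics/{n}0.png") for n in("scene","top")}
a=cv2.resize(im["scene"][150:290,380:520],(500,500),interpolation=cv2.INTER_CUBIC)
a=cv2.resize(capture("scene")[105:205,265:365,::-1],(500,560),interpolation=cv2.INTER_CUBIC)[:, :]
a=cv2.resize(capture("scene")[110:200,270:360,::-1],(400,400),interpolation=cv2.INTER_CUBIC)
b=cv2.resize(capture("top")[170:260,305:410,::-1],(400,343),interpolation=cv2.INTER_CUBIC)
c=np.zeros((400,800,3),np.uint8);c[:,:400]=a;c[:343,400:]=b
cv2.imwrite("pics/c1.png",c)
E
```

```text
pan [[0.53607509 0.33497229 0.088     ]
 [0.4458414  0.58206946 0.088     ]]
cover lip [[ 0.453417    0.15919944  0.12      ]
 [ 0.48908399 -0.04534878  0.12      ]] hinge [[ 0.63046026  0.19374953  0.09      ]
 [ 0.65124457 -0.05885891  0.09      ]]
```

View pics/c1.png

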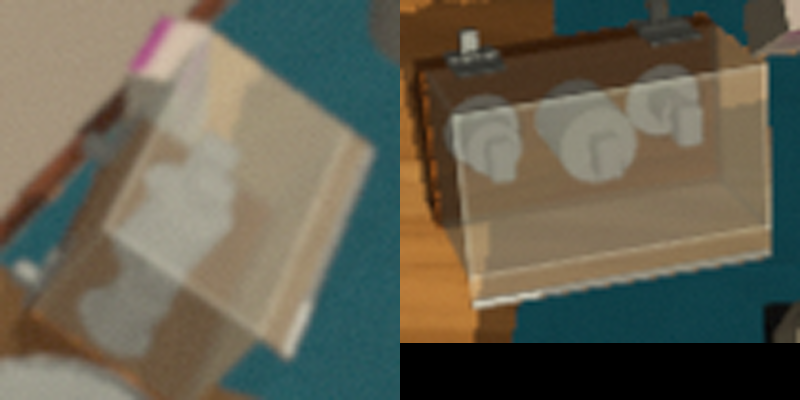

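```bash
python3 - <<'E'
from h import *
from scipy.optimize import least_squares
T=lambda x,y:(305+(x-400)*105/400,170+y*90/343)
S=lambda x,y:(270+x*.225,110+y*.225)
u=np.array([-np.cos(np.pi/6),0,-.5]);n=np.array([-.5,0,np.cos(np.pi/6)]);Y=np.array([0,1,0])
obs=[("top",T(476,305),"l",1),("top",T(770,255),"l",-1),("top",T(453,115),"r",1),("top",T(768,65),"r",-1),
("scene",S(292,358),"l",1),("scene",S(373,150),"l",-1),("scene",S(107,228),"r",1),
("top",T(415,65),"h",1),("top",T(715,20),"h",-1)]
def loc(k,s,L):
    return {"l":L*u+.097*n+s*.106*Y,"r":.097*n+s*.106*Y,"h":s*.109*Y}[k]
def f(p):
    Rz=R.from_euler("z",p[3]).as_matrix(); return np.concatenate([(w2p(c,Rz@loc(k,s,p[4])+p[:3])[0]-uv) for c,uv,k,s in obs])
r=least_squares(f,[.64,.07,.09,-.15,.13],loss="soft_l1");print(r.x);print(r.fun.reshape(-1,2).round(1))
p=r.x;Rz=R.from_euler("z",p[3]).as_matrix()
# weight grips (top img) intersect with plane model: row at distance a down slope, height k
for nm,uv,h in (("200",T(500,158),76-10-14),("500",T(605,155),101-10-14),("100",T(688,128),68-10-14)):
    # solve for y and a given normal height of grip middle top
    g=lambda q:w2p("top",Rz@(q[0]*u+h/1000*n+q[1]*Y)+p[:3])[0]-uv
    s=least_squares(g,[.06,0]);print(nm,s.x)
for n_ in("pan","b"):pass
print("lip mid",Rz@((p[4]-.003)*u+.097*n)+p[:3])
E
```

```text
[0.64073728 0.09051489 0.09794523 0.19737376 0.14257824]
[[-0.5  0.9]
 [ 0.5 -0. ]
 [-0.1  0. ]
 [-0.5 -1. ]
 [-0.7 -0.3]
 [ 0.   0. ]
 [-1.2  0.1]
 [ 1.5  1.7]
 [ 0.4  0.4]]
200 [0.0544886  0.06860829]
500 [0.05510123 0.00120864]
100 [ 0.05979388 -0.06901489]
lip mid [0.47464746 0.05730069 0.11216057]
```

```bash
python3 - <<'E'
from h import *
for z in (.1,.25,.35): print(z,p2w("top",np.array([[575,350],[575,450],[680,490],[735,492],[790,490],[660,460],[700,410],[750,410]])*.7,z)[:,:2].round(3).tolist())
# scene rays: eyepiece top (615,45),(665,70); triangulate eyepiece / white cylinder
print("eyep",tri({"top":np.array([735,490])*.7,"scene":np.array([660,70])*.7}))
print("cyl",tri({"top":np.array([740,418])*.7,"scene":np.array([614,45])*.7}))
E
```

```text
0.1 [[0.472, -0.05], [0.291, -0.044], [0.225, -0.233], [0.223, -0.333], [0.228, -0.435], [0.276, -0.199], [0.367, -0.279], [0.369, -0.373]]
0.25 [[0.46, 0.001], [0.306, 0.006], [0.249, -0.155], [0.247, -0.241], [0.252, -0.328], [0.293, -0.126], [0.37, -0.195], [0.372, -0.275]]
0.35 [[0.453, 0.036], [0.315, 0.04], [0.265, -0.103], [0.264, -0.179], [0.267, -0.256], [0.304, -0.078], [0.373, -0.138], [0.374, -0.21]]
eyep [ 0.27419868 -0.12148768  0.44838475]
cyl [ 0.36020348 -0.11754644  0.47479348]
```

{"fn": "play_rows", "kwargs": {"slide": [[0, 0, -6], [0, 0, -12], [0, 0, -18], [0, 0, -24], [0, 0, -30], [0, 0, -32], [0, 0, -32]], "turn": [0, 0, 0, 0, 0, 0, 0], "gripper": 1, "newtons": 40}}

```text
clock: 1.12
ee_pos: [0.2144, -0.4791, 0.5619]
orientation: [0.978, 0.209, 0.001, 0.006]
force: [0.3, 0.2, 0.1]
finger_gap: 0.0001
```

{"fn": "play_rows", "kwargs": {"slide": [[4.3, -3.9, 0], [8.5, -7.8, 0], [12.8, -11.7, 0], [17, -15.6, 0], [21.3, -19.5, 0], [25.5, -23.4, 0], [29.8, -27.3, 0], [34, -31.2, 0], [38.2, -35.1, 0], [42.5, -39, 0]], "turn": [1.3, 2.6, 3.9, 5.2, 6.5, 7.8, 9, 10.3, 11.6, 12.8]}}

```text
clock: 2.38
ee_pos: [0.4413, 0.0541, 0.5578]
orientation: [0.995, 0.098, -0.001, 0.002]
force: [0.7, -0.8, -0.5]
finger_gap: -0.0001
```

```bash
python3 - <<'E'
from h import *
import pickle
print(get_obs()["ee_pos"]);ci=camera_info("wrist");im=capture("wrist");pickle.dump((ci,im),open("w1.pkl","wb"));print(ci)
cv2.imwrite("pics/w1.png",cv2.resize(im[:,:,::-1],(800,600),interpolation=cv2.INTER_CUBIC))
E
```

```text
[0.44126481 0.05414503 0.55781934]
{'fovy': 62.767504872253426, 'cx': 280.3415359611374, 'cy': 212.3580839605243, 'rvec': array([-2.24885698,  1.84662838,  0.25711067]), 'tvec': array([-0.03443349,  0.30200107,  0.80167863])}
```

View pics/w1.png

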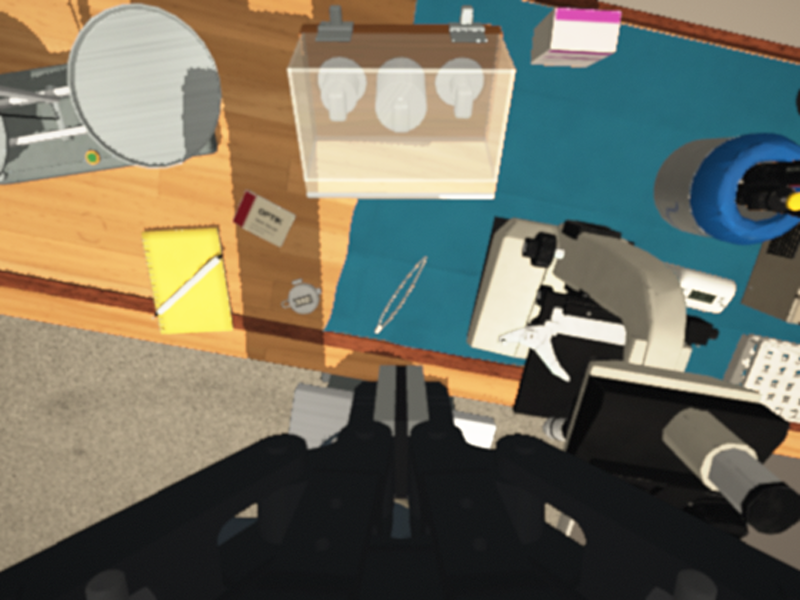

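Wrist view: lip corners (307,197)/(495,197), rear top corners (289,69)/(516,69), weight grips at (341,105), (401,108), (463,102), empty pan centre (145,86). I'll refit with these.

```bash
cat > fit.py <<'E'
from h import *
import pickle
from scipy.optimize import least_squares
ci1,_=pickle.load(open("w1.pkl","rb"))
T=lambda x,y:(305+(x-400)*105/400,170+y*90/343)
S=lambda x,y:(270+x*.225,110+y*.225)
W=lambda x,y:(x*.7,y*.7)
u=np.array([-np.cos(np.pi/6),0,-.5]);n=np.array([-.5,0,np.cos(np.pi/6)]);Y=np.array([0,1,0])
obs=[("top",T(476,305),"l",1),("top",T(770,255),"l",-1),("top",T(453,115),"r",1),("top",T(768,65),"r",-1),
("scene",S(292,358),"l",1),("scene",S(373,150),"l",-1),("scene",S(107,228),"r",1),
("top",T(415,65),"h",1),("top",T(715,20),"h",-1),
("wrist",W(307,197),"l",1),("wrist",W(495,197),"l",-1),("wrist",W(289,69),"r",1),("wrist",W(516,69),"r",-1)]
P=lambda c,X:w2p(c,X,ci1 if c=="wrist" else None)[0]
loc=lambda k,s:{"l":.142*u+.097*n+s*.106*Y,"r":.097*n+s*.106*Y,"h":s*.109*Y}[k]
def f(p):
    Rz=R.from_euler("z",p[3]).as_matrix(); return np.concatenate([(P(c,Rz@loc(k,s)+p[:3])-uv) for c,uv,k,s in obs])
r=least_squares(f,[.64,.09,.098,.197],loss="soft_l1");p=r.x;Rz=R.from_euler("z",p[3]).as_matrix()
E
python3 - <<'E'
from fit import *
print(p,r.fun.reshape(-1,2).round(1).tolist())
for nm,uv,h in (("200",W(341,105),52),("500",W(401,108),77),("100",W(463,102),44)):
    s=least_squares(lambda q:P("wrist",Rz@(q[0]*u+h/1000*n+q[1]*Y)+p[:3])-uv,[.06,0]).x;print(nm,s,Rz@(s[0]*u+h/1000*n+s[1]*Y)+p[:3])
    
print("edge",Rz@loc("l",0)+p[:3])
# pan: solve pivot (x,y), yaw, pan z offset with both cams
def g(q):
    y=np.array([-np.sin(q[2]),np.cos(q[2]),0]);c=np.array([q[0],q[1],0])
    a=c-.13*y+[0,0,q[3]+.018];b=c+.13*y+[0,0,q[3]-.018]
    return np.concatenate([P("top",a)-np.array([370,312])*.7,P("wrist",a)-np.array(W(145,86)),P("top",b)-np.array([235,357])*.7])
s=least_squares(g,[.49,.46,.35,.09]);print(s.x,s.fun.round(1));q=s.x;print("wpan",q[0]+.13*np.sin(q[2]),q[1]-.13*np.cos(q[2]))
E
```

```text
[0.63934737 0.09102469 0.09945232 0.19586327] [[-0.8, 1.1], [0.4, 0.3], [-0.3, 0.4], [-0.5, -0.5], [-0.5, -0.4], [0.3, -0.2], [-0.9, -0.1], [1.4, 2.1], [0.4, 0.8], [1.4, 0.1], [-0.4, 0.1], [-0.0, -0.6], [-0.2, -0.4]]
200 [0.05520243 0.06568251] [0.55416915 0.14108757 0.11688443]
500 [0.04705186 0.00110228] [0.56139997 0.07668315 0.14261035]
100 [ 0.05532553 -0.06671447] [0.58375432 0.01197973 0.10989467]
edge [0.47115037 0.05765324 0.11245678]
[0.48699924 0.45512841 0.33910113 0.13139121] [ 0.3 -1.   0.3  0.4 -1.   0.3]
wpan 0.5302423790546883 0.33253138562957546
```

{"fn": "play_rows", "kwargs": {"slide": [[0, 0, 6], [0, 0, 12], [0, 0, 18], [0, 0, 24], [0, 0, 30], [0, 0, 36], [0, 0, 42], [0, 0, 45.5], [0, 0, 45.8], [0, 0, 45.8]], "turn": [0, 0, 0, 0, 0, 0, 0, 0, 0, 0]}}

```text
clock: 3.68
ee_pos: [0.4427, 0.0503, 0.1012]
orientation: [0.995, 0.099, 0.001, 0.002]
force: [0.5, 0.1, 0.2]
finger_gap: 0.0002
```

{"fn": "play_rows", "kwargs": {"slide": [[0.6, 0, 0], [1.2, 0, 0], [1.6, 0, 0], [2.0, 0, 0], [2.2, 0, 0]], "turn": [0, 0, 0, 0, 0]}}

```text
clock: 4.3
ee_pos: [0.4609, 0.054, 0.1002]
orientation: [0.995, 0.098, -0.003, 0.003]
force: [-19.4, -4.3, 14.1]
finger_gap: 0.0001
```

{"fn": "play_rows", "kwargs": {"slide": [[0.1, 0, -0.8], [0.2, 0, -1.5], [0.3, 0, -2.2], [0.5, 0, -3.0]], "turn": [0, 0, 0, 0]}}

```text
clock: 4.8
ee_pos: [0.4652, 0.0549, 0.1294]
orientation: [0.995, 0.098, -0.004, 0.003]
force: [-12.4, -4.9, 2.0]
finger_gap: -0.0002
```

```bash
python3 - <<'E'
from h import *
a=cv2.resize(capture("scene")[95:205,255:385,::-1],(780,560),interpolation=cv2.INTER_CUBIC)
cv2.imwrite("pics/s2.png",a)
E
```

```text
(no output)
```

View pics/s2.png

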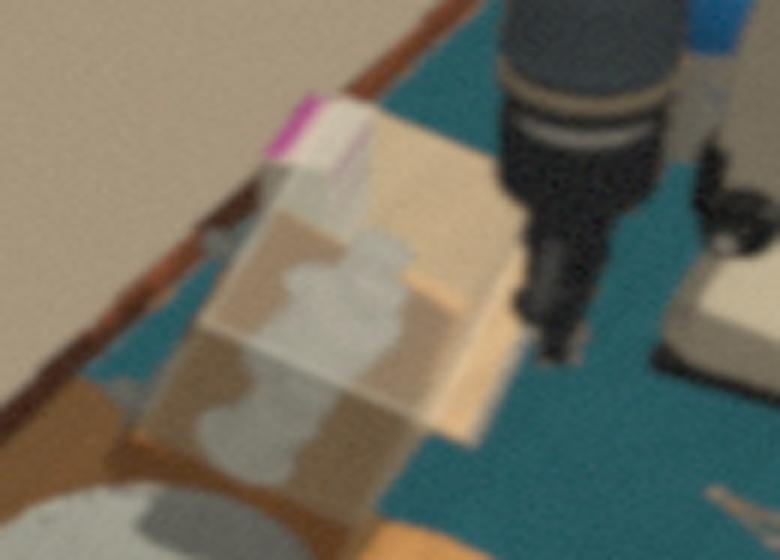

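The cover has lifted about 10°: its lip corner moved from (335.7,190.6) to (333.7,182.4) in camera pixels. I'll keep following the arc.

{"fn": "play_rows", "kwargs": {"slide": [[0.5, 0, -1.4], [1.0, 0, -2.8], [1.7, 0, -4.1], [2.5, 0, -5.4], [3.4, 0, -6.6], [4.4, 0, -7.8]], "turn": [0, 0, 0, 0, 0, 0]}}

```text
clock: 5.6
ee_pos: [0.5087, 0.0635, 0.2091]
orientation: [0.995, 0.098, -0.003, 0.003]
force: [-12.8, -5.9, 9.8]
finger_gap: 0.0003
```

{"fn": "play_rows", "kwargs": {"slide": [[1.1, 0, -1.1], [2.3, 0, -2.0], [3.6, 0, -2.8], [4.9, 0, -3.5], [6.3, 0, -4.2], [7.7, 0, -4.8], [9.1, 0, -5.2], [10.6, 0, -5.5], [12.0, 0, -5.7]], "turn": [0, 0, 0, 0, 0, 0, 0, 0, 0]}}

```text
clock: 6.72
ee_pos: [0.6307, 0.0887, 0.2658]
orientation: [0.995, 0.099, 0.001, 0.002]
force: [-1.1, 0.4, -0.7]
finger_gap: 0.0
```

{"fn": "play_rows", "kwargs": {"slide": [[0, 0, -5], [-5, 0, -9], [-10, 0, -10], [-15, 0, -10], [-15, 0, -10]], "turn": [0, 0, 0, 0, 0], "gripper": -0.2}}

```text
clock: 7.35
ee_pos: [0.4799, 0.0591, 0.367]
orientation: [0.995, 0.098, 0.001, 0.002]
force: [0.0, 0.1, 0.2]
finger_gap: 0.0514
```

```bash
python3 - <<'E'
from h import *
import pickle
print(get_obs()["ee_pos"],get_obs()["finger_gap"]);ci=camera_info("wrist");im=capture("wrist");pickle.dump((ci,im),open("w2.pkl","wb"))
M=cv2.Rodrigues(ci["rvec"])[0];print("cam",-M.T@ci["tvec"])
cv2.imwrite("pics/w2.png",cv2.resize(im[:,:,::-1],(800,600),interpolation=cv2.INTER_CUBIC))
E
```

```text
[0.47989075 0.05905959 0.36695798] 0.051418167983402
cam [0.54751852 0.07411774 0.49556286]
```

View pics/w2.png

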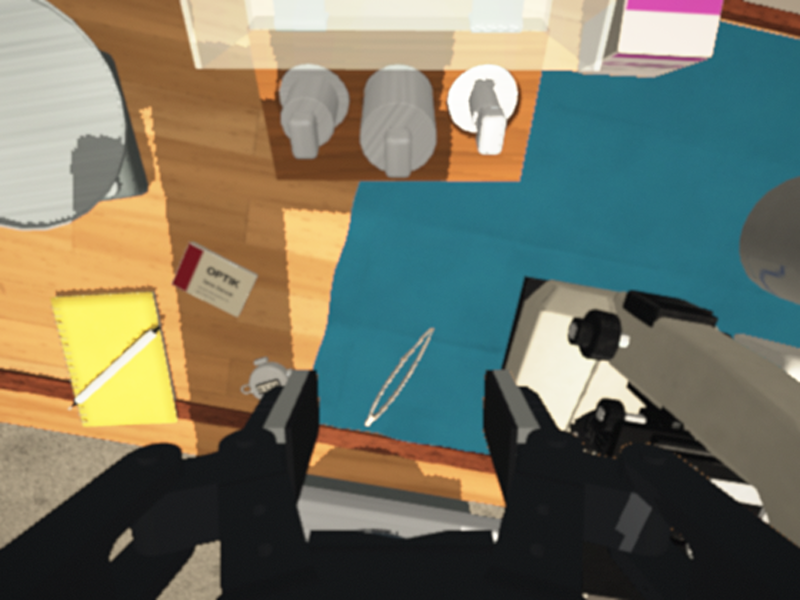

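Cover is fully open. Top faces of the grips: the 500 at (398,156), the 200 at (304,140), the 100 at (491,134). The 200 is the left one, with the 40 mm body.

```bash
python3 - <<'E'
from fit import *
ci,_=pickle.load(open("w2.pkl","rb"))
for nm,uv,h in (("500",(398,156),87),("200",(304,140),62),("100",(491,134),54)):
    s=least_squares(lambda q:w2p("wrist",Rz@(q[0]*u+h/1000*n+q[1]*Y)+p[:3],ci)[0]-np.array(uv)*.7,[.06,0]).x
    print(nm,s,"gripmid",Rz@(s[0]*u+(h-10)/1000*n+s[1]*Y)+p[:3])
# stand front edge corners (276,181),(521,181)
for s in (1,-1): print(w2p("wrist",Rz@(.124*u+s*.109*Y)+p[:3],ci)[0]/.7)
def g(q):
    y=np.array([-np.sin(q[2]),np.cos(q[2]),0]);c=np.array([q[0],q[1],0])
E
```

```text
500 [0.05221608 0.00142201] gripmid [0.55695091 0.07612639 0.14002824]
200 [0.05375506 0.06841689] gripmid [0.55486649 0.14401362 0.11760811]
100 [ 0.05312588 -0.06593755] gripmid [0.58547165 0.01311253 0.1109945 ]
[278.87686896 179.20266438]
[520.12532392 179.36590794]
```

{"fn": "play_rows", "kwargs": {"slide": [[4, -0.1, 4], [7.4, -0.2, 9], [7.4, -0.2, 14], [7.4, -0.2, 18], [7.4, -0.2, 20.5], [7.4, -0.2, 22], [7.4, -0.2, 22.4], [7.4, -0.2, 22.4]], "turn": [0, 0, 0, 0, 0, 0, 0, 0]}}

```text
clock: 8.4
ee_pos: [0.556, 0.0752, 0.1422]
orientation: [0.995, 0.099, 0.001, 0.002]
force: [-0.5, -0.5, -0.3]
finger_gap: 0.0512
```

{"fn": "play_rows", "kwargs": {"slide": [[-0.3, 0, 0], [-0.3, 0, 0], [-0.3, 0, 0], [-0.3, 0, 0], [-0.3, 0, 0]], "turn": [0, 0, 0, 0, 0], "gripper": 1, "newtons": 25}}

```text
clock: 9.02
ee_pos: [0.5525, 0.0746, 0.1426]
orientation: [0.995, 0.099, 0.001, 0.002]
force: [-4.0, 0.5, 6.7]
finger_gap: 0.0175
```

{"fn": "play_rows", "kwargs": {"slide": [[-0.4, 0, -0.7], [-0.9, 0, -1.5], [-1.4, 0, -2.4], [-2.4, 0, -4.5], [-3.4, 0, -8], [-4, 0, -11], [-4, 0, -11], [-4, 0, -11]], "turn": [0, 0, 0, 0, 0, 0, 0, 0]}}

```text
clock: 10.02
ee_pos: [0.5126, 0.0671, 0.2507]
orientation: [0.995, 0.099, 0.0, 0.002]
force: [0.4, 1.0, -4.5]
finger_gap: 0.0171
```

```bash
python3 - <<'E'
from h import *
import pickle
o=get_obs();print(o["ee_pos"],o["finger_gap"],o["force"],o["torque"])
im=capture("wrist")[:,:,::-1]; s=capture("scene")[70:200,230:370,::-1]
c=np.zeros((400,800,3),np.uint8);c[:,:430]=cv2.resize(s,(430,400),interpolation=cv2.INTER_CUBIC);c[:278,430:]=cv2.resize(im,(370,278))
cv2.imwrite("pics/g1.png",c)
E
```

```text
[0.51264457 0.06705615 0.25065095] 0.017109679236869558 [ 0.38267733  0.98790836 -4.52856228] [-0.04099608  0.16167958  0.00386306]
```

View pics/g1.png

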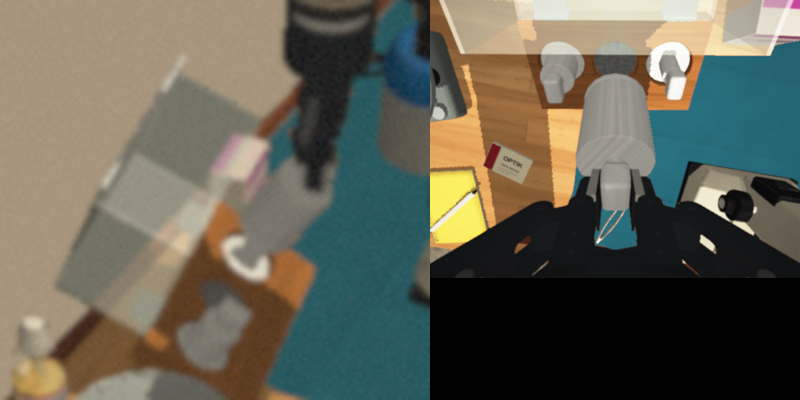

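The 500 g weight is held but still leans 30° in the pads. The tool can't tilt, so I'll set the weight upright by pushing its foot against the stand's vertical front face (about 37 mm high).

{"fn": "play_rows", "kwargs": {"slide": [[-4, 0, 0], [-6.8, 0, 2], [-6.8, 0, 6], [-6.8, 0, 10], [-6.8, 0, 13], [-6.8, 0, 14.5], [-6.8, 0, 14.9], [-6.8, 0, 14.9]], "turn": [0, 0, 0, 0, 0, 0, 0, 0]}}

```text
clock: 11.12
ee_pos: [0.4465, 0.0531, 0.1023]
orientation: [0.995, 0.099, 0.0, 0.002]
force: [0.5, -0.4, -4.3]
finger_gap: 0.0173
```

{"fn": "play_rows", "kwargs": {"slide": [[0.6, 0, 0], [1.2, 0, 0], [1.8, 0, 0], [2.4, 0, 0], [2.7, 0, 0]], "turn": [0, 0, 0, 0, 0]}}

```text
clock: 11.75
ee_pos: [0.4729, 0.0584, 0.1023]
orientation: [0.995, 0.099, 0.0, 0.002]
force: [-3.2, -1.7, -4.8]
finger_gap: 0.0179
```

{"fn": "play_rows", "kwargs": {"slide": [[0.5, 0, -0.1], [1.0, 0, -0.2], [1.5, 0, -0.2], [2.0, 0, -0.2], [2.5, 0, -0.2], [2.8, 0, -0.2], [3.1, 0, -0.2], [3.1, 0, -0.2]], "turn": [0, 0, 0, 0, 0, 0, 0, 0]}}

```text
clock: 12.75
ee_pos: [0.5037, 0.0646, 0.1045]
orientation: [0.995, 0.099, 0.001, 0.002]
force: [-2.6, -0.8, -5.6]
finger_gap: 0.0172
```

```bash
python3 - <<'E'
from h import *
o=get_obs();print(o["ee_pos"],o["finger_gap"],o["force"],o["torque"])
im=capture("wrist")[:,:,::-1]; s=capture("scene")[100:200,280:390,::-1]
c=np.zeros((400,800,3),np.uint8);c[:,:430]=cv2.resize(s,(430,400),interpolation=cv2.INTER_CUBIC);c[:278,430:]=cv2.resize(im,(370,278))
cv2.imwrite("pics/g2.png",c)
E
```

```text
[0.50369081 0.06459409 0.10448342] 0.017249252302157958 [-2.64647106 -0.84491026 -5.62235495] [-0.12520846  0.82226655  0.02025284]
```

View pics/g2.png

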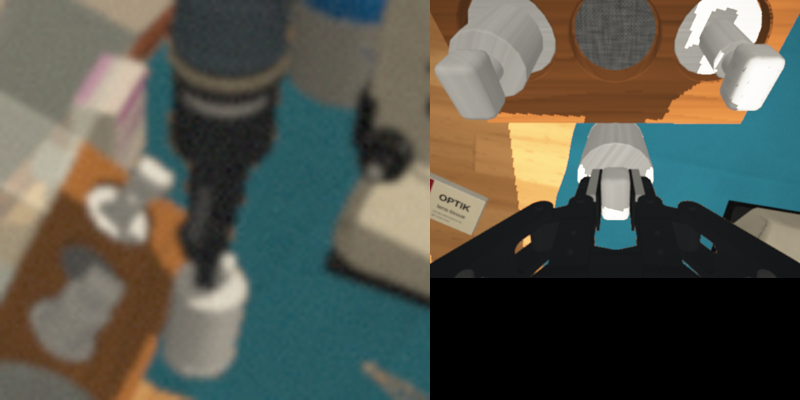

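Weight now stands vertical in the jaws. Lift and carry it to the pan with a firmer grip.

{"fn": "play_rows", "kwargs": {"slide": [[-0.5, 0, -2], [-1.5, 0, -6], [-1.5, 0, -11], [-1.5, 0, -16], [-1.5, -3, -18.5], [-1.5, -8, -18.5], [0, -13, -18.5], [3, -18, -18.5], [7, -22, -18.5], [10.4, -25.8, -18.5]], "turn": [0, 0, 0, 0, 0, 0, 0, 0, 0, 0], "gripper": 1, "newtons": 60}}

```text
clock: 14.1
ee_pos: [0.5549, 0.1735, 0.2882]
orientation: [0.99, 0.142, -0.004, -0.019]
force: [-9.6, -5.2, 0.5]
finger_gap: 0.0163
```

{"fn": "play_rows", "kwargs": {"slide": [[0, 0, 1], [0, 0, 2], [0, 0, 2.6]], "turn": [0, 0, 0]}}

```text
clock: 14.48
ee_pos: [0.5541, 0.1737, 0.2618]
orientation: [0.99, 0.142, -0.003, -0.019]
force: [-0.6, -0.6, -5.9]
finger_gap: 0.0164
```

```bash
python3 - <<'E'
from h import *
import pickle
o=get_obs();print(o["ee_pos"],o["finger_gap"],o["force"],o["torque"])
ci=camera_info("wrist");im=capture("wrist");pickle.dump((ci,im),open("w3.pkl","wb"))
s=capture("scene")[100:260,200:360,::-1]
c=np.zeros((440,800,3),np.uint8);c[:,:440]=cv2.resize(s,(440,440),interpolation=cv2.INTER_CUBIC);c[:270,440:]=cv2.resize(im[:,:,::-1],(360,270))
cv2.imwrite("pics/g3.png",c)
E
```

```text
[0.55409027 0.17371757 0.2617844 ] 0.016397401743168727 [-0.61772368 -0.56415317 -5.87147468] [-0.01602816 -0.00455171 -0.05261868]
```

View pics/g3.png

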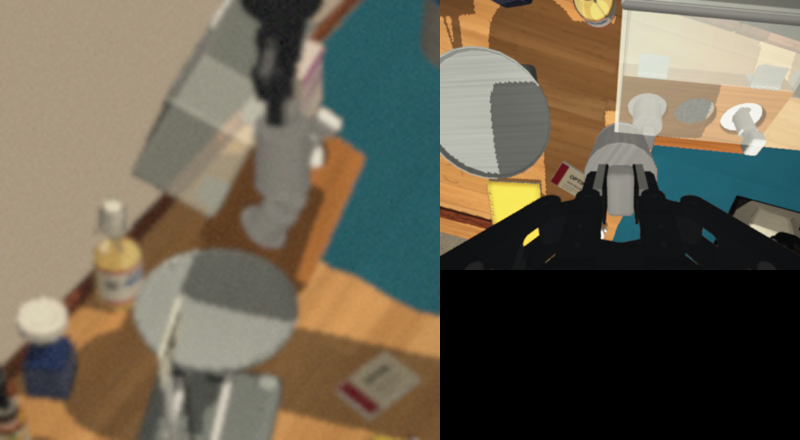

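Transfer stopped short at y=0.17 with the yaw slightly changed. Checking the joints.

```bash
python3 - <<'E'
from h import *
o=get_obs();print(o["joints"].round(3),o["qd"].round(3),o["ee_pos"],R.from_quat(o["orientation"]).as_matrix().round(3).tolist(),o["clock"])
E
```

```text
[0.284 0.331 0.16  1.401 0.039 3.141] [ 0.    -0.01   0.021  0.019  0.001 -0.   ] [0.55376603 0.17364485 0.26202626] [[0.96, 0.281, -0.012], [0.281, -0.959, 0.037], [-0.001, -0.039, -0.999]] 14.575
```

Joint 6 is at its limit, since yaw = q1 − q6 + π, so the yaw has to be larger at the pan. I'll turn the tool negative.

{"fn": "play_rows", "kwargs": {"slide": [[0, 0, -1.3], [0, 0, -2.6], [0, 0, -2.6]], "turn": [-8, -16, -24]}}

```text
clock: 14.95
ee_pos: [0.5546, 0.1728, 0.2904]
orientation: [0.938, 0.347, 0.002, -0.019]
force: [-0.3, 0.4, -5.0]
finger_gap: 0.0167
```

```bash
cat > go.py <<'E'
from h import *
def delta(t):
    o=get_obs();M=R.from_quat(o["orientation"]).as_matrix();return (M.T@(np.array(t)-o["ee_pos"])*100).round(2)
E
python3 - <<'E'
from go import *
import pickle
o=get_obs();print(R.from_quat(o["orientation"]).as_matrix().round(3).tolist(),o["joints"].round(3))
print("over",delta([.5504,.3498,.290]),"bottle",p2w("top",np.array([[410,228]])*.7,.13))
print("low",delta([.5504,.3498,.262]))
# pan check from w3 picture: pan in wrist quarter view centre ~ (497-440,112)... ellipse right edge 549
ci,_=pickle.load(open("w3.pkl","rb"))
q=[.487,.4551,.339];c=np.array([q[0]+.13*np.sin(q[2]),q[1]-.13*np.cos(q[2]),.149])
th=np.linspace(0,2*np.pi,8,endpoint=False);print(np.round(w2p("wrist",c+.075*np.c_[np.cos(th),np.sin(th),0*th],ci)*360/560+[440,0]).tolist())
E
```

```text
[[0.76, 0.65, -0.009], [0.65, -0.759, 0.038], [0.018, -0.034, -0.999]] [0.283 0.326 0.224 1.467 0.039 2.716]
over [ 11.18 -13.71   0.71] bottle [[0.6901846  0.26393284 0.13      ]]
low [ 11.14 -13.61   3.5 ]
[[493.0, 49.0], [441.0, 55.0], [419.0, 98.0], [436.0, 146.0], [478.0, 175.0], [523.0, 171.0], [549.0, 135.0], [539.0, 84.0]]
```

{"fn": "play_rows", "kwargs": {"slide": [[2.5, -3.2, 0.1], [5.5, -6.8, 0.3], [8.5, -10.4, 0.5], [10.5, -12.9, 0.7], [11.2, -13.7, 0.8], [11.2, -13.7, 2.2], [11.2, -13.7, 3.2], [11.2, -13.7, 3.6]], "turn": [0, 0, 0, 0, 0, 0, 0, 0]}}

```text
clock: 15.95
ee_pos: [0.5503, 0.3496, 0.2583]
orientation: [0.939, 0.344, 0.0, -0.019]
force: [-0.4, -0.2, -5.1]
finger_gap: 0.0164
```

{"fn": "play_rows", "kwargs": {"slide": [[0, 0, 0.4], [0, 0, 0.8], [0, 0, 1.1], [0, 0, 1.3], [0, 0, 1.5]], "turn": [0, 0, 0, 0, 0]}}

```text
clock: 16.58
ee_pos: [0.5504, 0.3516, 0.2443]
orientation: [0.939, 0.345, 0.001, -0.019]
force: [-0.3, 1.0, -5.5]
finger_gap: 0.0167
```

{"fn": "play_rows", "kwargs": {"slide": [[0, 0, 0.15], [0, 0, 0.3], [0, 0, 0.3]], "turn": [0, 0, 0]}}

```text
clock: 16.95
ee_pos: [0.5503, 0.3516, 0.2412]
orientation: [0.939, 0.345, 0.001, -0.019]
force: [-0.7, 0.8, -4.9]
finger_gap: 0.0165
```

{"fn": "play_rows", "kwargs": {"slide": [[0, 0, 0.15], [0, 0, 0.3], [0, 0, 0.45], [0, 0, 0.6], [0, 0, 0.6]], "turn": [0, 0, 0, 0, 0]}}

```text
clock: 17.58
ee_pos: [0.5502, 0.3518, 0.2351]
orientation: [0.939, 0.345, 0.001, -0.019]
force: [0.3, 0.1, -4.6]
finger_gap: 0.0163
```

{"fn": "play_rows", "kwargs": {"slide": [[0, 0, 0.15], [0, 0, 0.3], [0, 0, 0.45], [0, 0, 0.6], [0, 0, 0.75], [0, 0, 0.75]], "turn": [0, 0, 0, 0, 0, 0]}}

```text
clock: 18.32
ee_pos: [0.5504, 0.3519, 0.2278]
orientation: [0.939, 0.344, 0.001, -0.019]
force: [1.3, -2.2, 1.2]
finger_gap: 0.0169
```

{"fn": "play_rows", "kwargs": {"slide": [[0, 0, 0], [0, 0, 0], [0, 0, 0], [0, 0, 0]], "turn": [0, 0, 0, 0], "gripper": -0.1, "newtons": 20}}

```text
clock: 18.82
ee_pos: [0.5502, 0.3522, 0.2279]
orientation: [0.939, 0.345, 0.001, -0.019]
force: [0.0, -0.7, -0.0]
finger_gap: 0.0469
```

{"fn": "play_rows", "kwargs": {"slide": [[0, 0, -3], [0, 0, -8], [-2, 4, -12], [-6, 9, -12], [-9, 13.7, -12], [-9, 13.7, -12]], "turn": [0, 0, 0, 0, 0, 0]}}

```text
clock: 19.58
ee_pos: [0.5719, 0.1816, 0.342]
orientation: [0.939, 0.342, 0.001, -0.019]
force: [-0.5, 0.3, 0.1]
finger_gap: 0.047
```

```bash
python3 - <<'E'
from go import *
import pickle
o=get_obs();print(o["ee_pos"],o["finger_gap"],o["force"],R.from_quat(o["orientation"]).as_matrix().round(3).tolist(),o["clock"],o["joints"].round(2))
ci=camera_info("wrist");im=capture("wrist");s=capture("scene");t=capture("top");pickle.dump((ci,im,s,t),open("w4.pkl","wb"))
c=np.zeros((600,800,3),np.uint8);c[:,:450]=cv2.resize(s[170:370,200:350,::-1],(450,600),interpolation=cv2.INTER_CUBIC);c[:263,450:]=cv2.resize(im[:,:,::-1],(350,263))
c[270:570,450:]=cv2.resize(t[150:300,120:295,::-1],(350,300),interpolation=cv2.INTER_CUBIC)
cv2.imwrite("pics/g4.png",c)
E
```

```text
[0.57189471 0.18159273 0.34200801] 0.04704818932969282 [-0.51437054  0.28889883  0.07085898] [[0.765, 0.643, -0.011], [0.643, -0.765, 0.037], [0.015, -0.035, -0.999]] 19.575 [0.29 0.37 0.42 1.62 0.04 2.73]
```

View pics/g4.png

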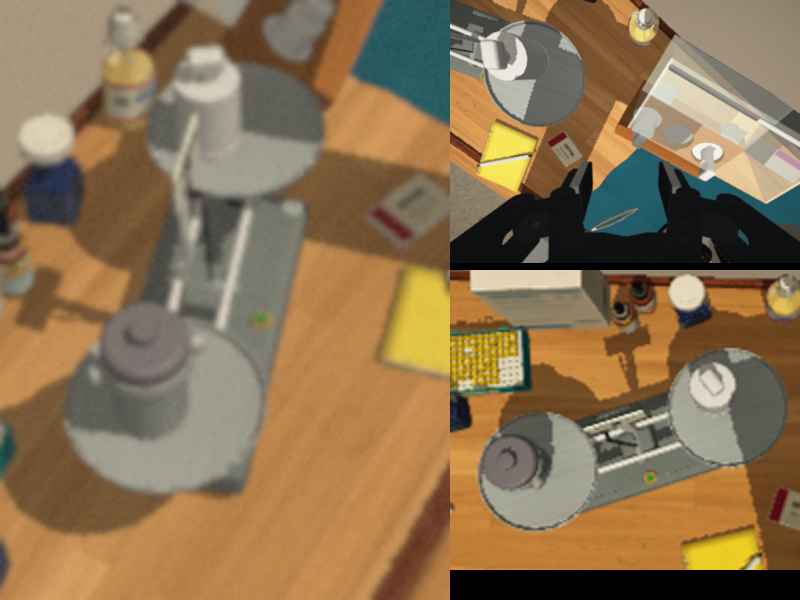

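The 500 g weight stands upright in the pan and the beam has moved. I'll find its angle from how far the bucket rose since the start, when it was on the −0.14 stop.

```bash
cat > beam.py <<'E'
from fit import *
q=[.487,.4551,.339]; by=np.array([-np.sin(q[2]),np.cos(q[2])])
def beam(s):
    a=cv2.cvtColor(cv2.imread("pics/scene0.png"),cv2.COLOR_BGR2GRAY); b=cv2.cvtColor(cv2.resize(s[:,:,::-1],(800,600),interpolation=cv2.INTER_CUBIC),cv2.COLOR_BGR2GRAY)
    out=[]
    for (x0,y0,x1,y1) in ((328,385,382,432),(335,385,375,450)):
        t=a[y0:y1,x0:x1]; m=cv2.matchTemplate(b[y0-45:y1+15,x0-15:x1+15],t,cv2.TM_CCOEFF_NORMED);_,sc,_,(mx,my)=cv2.minMaxLoc(m)
        sub=lambda l,c,r:.5*(l-r)/(l-2*c+r)
        dy=my-45+sub(m[my-1,mx],m[my,mx],m[my+1,mx]);dx=mx-15+sub(m[my,mx-1],m[my,mx],m[my,mx+1])
        B=np.array([q[0]+.13*by[0]-.01,q[1]+.13*by[1],.22]); g=(w2p("scene",B+[0,0,.018])[0]-w2p("scene",B)[0])/.7/18
        mm=np.dot([dx,dy],g)/np.dot(g,g); out.append((round(sc,3),round(dx,2),round(dy,2),"mm",round(mm,2),"beam",round(np.arcsin(mm/130-np.sin(.14)),3)))
    return out
E
python3 - <<'E'
from beam import *
ci,im,s,t=pickle.load(open("w4.pkl","rb"));print(beam(s))
sub=np.array
for z in (.1,.12): print("pan c",p2w("top",[[259,218.5]],z), "bucketcap",p2w("top",[[120+(510-450)/2,150+(460-270)/2]],z+.1))
print("500",p2w("top",[[252,206]],.23), "pan wrist",[p2w("wrist",[[ (516-450)*1.6,74*1.6]],z,ci)[0] for z in(.11,.13)])
E
```

```text
[(0.982, np.float32(0.03), np.float32(-0.73), 'mm', np.float64(1.8), 'beam', np.float64(-0.126)), (0.98, np.float32(0.06), np.float32(-0.76), 'mm', np.float64(1.87), 'beam', np.float64(-0.125))]
pan c [[0.53413986 0.33460098 0.1       ]] bucketcap [[0.45071661 0.58702756 0.2       ]]
pan c [[0.53136849 0.33399576 0.12      ]] bucketcap [[0.44943503 0.58095169 0.22      ]]
500 [[0.54529125 0.3479455  0.23      ]] pan wrist [array([0.50258021, 0.37094291, 0.11      ]), array([0.50941846, 0.3627479 , 0.13      ])]
```

Beam at about −0.125 means the bucket is roughly 245 g heavier than 500 g, so the 200 g weight comes next. Computing the approach and the clearance to the open cover.

```bash
python3 - <<'E'
from go import *
from fit import p,Rz
import pickle
ci,_=pickle.load(open("w2.pkl","rb"))
for L in ([-.045,.106,.111],[-.045,-.106,.111]): print(w2p("wrist",Rz@np.array(L)+p[:3],ci)[0]/.7)
t=Rz@np.array([-.0835,.067,0])+p[:3];print(t[:2]);print(delta([*t[:2],.30]),delta([*t[:2],.124]))
E
```

```text
[200.43121473  68.01969361]
[600.00626117  68.69701333]
[0.54440479 0.14049343]
[-5.05  1.82  4.02] [-5.32  2.46 21.61]
```

{"fn": "play_rows", "kwargs": {"slide": [[-2, 1, 1], [-5, 1.8, 3], [-5.1, 1.9, 5], [-5.1, 2.1, 9], [-5.2, 2.2, 13], [-5.3, 2.4, 17], [-5.3, 2.4, 19], [-5.3, 2.4, 19]], "turn": [8, 16, 24.5, 24.5, 24.5, 24.5, 24.5, 24.5]}}

```text
clock: 20.72
ee_pos: [0.5434, 0.1408, 0.1485]
orientation: [0.99, 0.139, -0.005, -0.019]
force: [0.3, 0.4, 0.2]
finger_gap: 0.0467
```

```bash
python3 - <<'E'
from go import *
o=get_obs();print(o["ee_pos"],R.from_quat(o["orientation"]).as_matrix().round(3).tolist(),o["force"],o["joints"].round(3)[[0,4,5]]);print(delta([.5444,.1405,.124]))
im=capture("wrist")[:,:,::-1];cv2.imwrite("pics/w5.png",cv2.resize(im,(560,420)))
E
```

```text
[0.54335066 0.14082399 0.14850782] [[0.962, 0.274, -0.015], [0.275, -0.961, 0.036], [-0.004, -0.039, -0.999]] [0.31577283 0.43690557 0.17745951] [0.233 0.039 3.097]
[0.1  0.16 2.45]
```

View pics/w5.png

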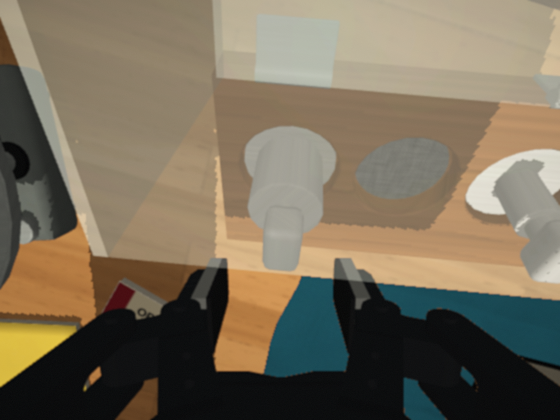

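The fingers straddle the 200's grip: grip at x≈283, jaw middle at x≈281. Descend and close.

{"fn": "play_rows", "kwargs": {"slide": [[0.1, 0.1, 1], [0.1, 0.2, 2], [0.1, 0.2, 2.45], [0.1, 0.2, 2.45]], "turn": [0, 0, 0, 0]}}

```text
clock: 21.28
ee_pos: [0.5455, 0.1387, 0.1251]
orientation: [0.99, 0.138, -0.004, -0.019]
force: [-0.1, -0.1, -0.9]
finger_gap: 0.0469
```

{"fn": "play_rows", "kwargs": {"slide": [[0, 0, 0], [0, 0, 0], [0, 0, 0], [0, 0, 0], [0, 0, 0]], "turn": [0, 0, 0, 0, 0], "gripper": 1, "newtons": 25}}

```text
clock: 21.9
ee_pos: [0.5457, 0.1388, 0.1258]
orientation: [0.99, 0.138, -0.003, -0.019]
force: [-2.4, -0.8, 6.4]
finger_gap: 0.0176
```

{"fn": "play_rows", "kwargs": {"slide": [[-0.4, 0, -0.7], [-0.9, 0, -1.5], [-1.4, 0, -2.4], [-2.4, 0, -4.5], [-4, 0.5, -7], [-8, 1.5, -7], [-11, 2.5, -7], [-11.5, 3, -7], [-11.5, 3, -7]], "turn": [0, 0, 0, 0, 0, 0, 0, 0, 0]}}

```text
clock: 23.02
ee_pos: [0.4443, 0.0758, 0.1949]
orientation: [0.99, 0.137, -0.003, -0.019]
force: [0.1, 0.2, -2.4]
finger_gap: 0.0177
```

```bash
python3 - <<'E'
from go import *
from fit import p,Rz
o=get_obs();print(o["ee_pos"],o["finger_gap"],o["force"],R.from_quat(o["orientation"]).as_matrix().round(3).tolist());L=lambda:Rz.T@(get_obs()["ee_pos"]-p[:3]);print("local",L())
for x,z in((-.187,.0865),(-.149,.0885)): print(delta([*(Rz@[x,.02,0]+p[:3])[:2],z]))
im=capture("wrist")[:,:,::-1];s=capture("scene")[100:200,270:380,::-1]
c=np.zeros((400,800,3),np.uint8);c[:,:430]=cv2.resize(s,(430,400),interpolation=cv2.INTER_CUBIC);c[:278,430:]=cv2.resize(im,(370,278))
cv2.imwrite("pics/g5.png",c)
E
```

```text
[0.44429786 0.07583883 0.19493143] 0.017657761741485336 [ 0.06442672  0.18100436 -2.40732824] [[0.962, 0.272, -0.01], [0.272, -0.962, 0.037], [0.0, -0.039, -0.999]]
local [-0.19427554  0.02306373  0.09547911]
[ 0.7   0.78 10.82]
[ 4.49  1.08 10.61]
```

View pics/g5.png

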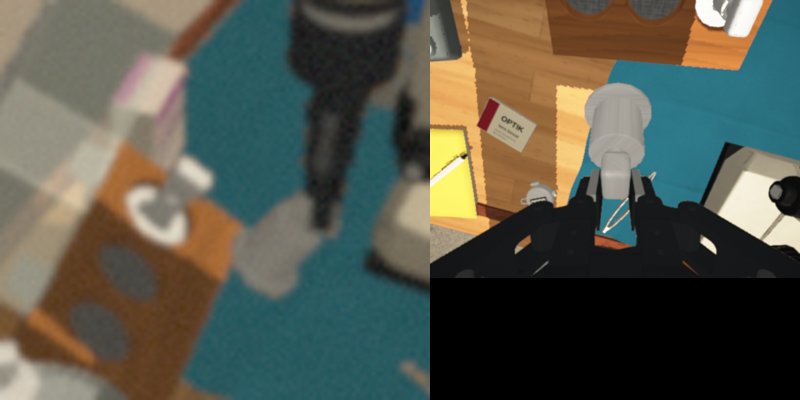

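{"fn": "play_rows", "kwargs": {"slide": [[0, 0.2, 4], [0.2, 0.5, 8], [0.3, 0.7, 10.5], [0.3, 0.7, 11], [0.8, 0.8, 11], [1.4, 0.8, 11], [2.0, 0.8, 11], [2.5, 0.9, 11]], "turn": [0, 0, 0, 0, 0, 0, 0, 0]}}

```text
clock: 24.12
ee_pos: [0.4698, 0.0785, 0.0845]
orientation: [0.99, 0.138, -0.003, -0.019]
force: [-3.4, 0.0, -1.7]
finger_gap: 0.0175
```

{"fn": "play_rows", "kwargs": {"slide": [[0.5, 0, -0.1], [1.0, 0.1, -0.2], [1.5, 0.1, -0.2], [2.0, 0.2, -0.2], [2.4, 0.2, -0.2], [2.7, 0.2, -0.2], [2.7, 0.2, -0.2]], "turn": [0, 0, 0, 0, 0, 0, 0]}}

```text
clock: 25.0
ee_pos: [0.4964, 0.0838, 0.0859]
orientation: [0.99, 0.138, -0.003, -0.019]
force: [-1.2, 0.6, -4.2]
finger_gap: 0.0174
```

```bash
python3 - <<'E'
from go import *
from fit import p,Rz
o=get_obs();print(o["ee_pos"],o["finger_gap"],o["force"]);print("local",Rz.T@(o["ee_pos"]-p[:3]))
im=capture("wrist")[:,:,::-1];s=capture("scene")[100:200,270:380,::-1]
c=np.zeros((400,800,3),np.uint8);c[:,:430]=cv2.resize(s,(430,400),interpolation=cv2.INTER_CUBIC);c[:278,430:]=cv2.resize(im,(370,278))
cv2.imwrite("pics/g6.png",c)
E
```

```text
[0.49642407 0.08378173 0.08593241] 0.017397582443340817 [-1.19141621  0.55568683 -4.23011041]
local [-0.14160018  0.02071031 -0.01351991]
```

View pics/g6.png

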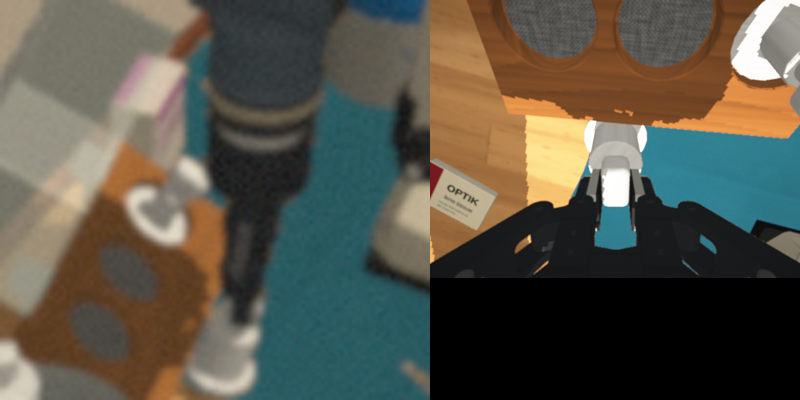

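The 200 is upright in the jaws. Computing the carry to the pan.

```bash
python3 - <<'E'
from go import *
print(delta([.485,.09,.26]),delta([.4994,.307,.26]))
E
```

```text
[ -0.92  -1.58 -17.35] [  6.38 -22.05 -16.56]
```

{"fn": "play_rows", "kwargs": {"slide": [[-0.9, 0, -2], [-1.2, -0.2, -6], [-1, -1, -11], [-0.9, -1.6, -15], [-0.9, -1.6, -17.4]], "turn": [-5, -10, -15, -20, -25], "gripper": 1, "newtons": 60}}

```text
clock: 25.72
ee_pos: [0.4862, 0.0907, 0.2634]
orientation: [0.936, 0.35, 0.004, -0.019]
force: [0.2, -0.2, -2.4]
finger_gap: 0.0163
```

```bash
python3 - <<'E'
from go import *
print(get_obs()["ee_pos"],get_obs()["force"],delta([.4994,.307,.26]),delta([.4994,.307,.222]))
E
```

```text
[0.48624829 0.09066769 0.26342185] [ 0.19472233 -0.22450851 -2.40328782] [ 15.17 -15.44   1.16] [ 15.1  -15.31   4.95]
```

{"fn": "play_rows", "kwargs": {"slide": [[3, -3, 0.2], [6.5, -6.6, 0.5], [10, -10.2, 0.8], [13, -13.2, 1], [15, -15.2, 1.2], [15.1, -15.4, 1.2], [15.1, -15.4, 3], [15.1, -15.3, 4.5], [15.1, -15.3, 4.9], [15.1, -15.3, 4.9]], "turn": [0, 0, 0, 0, 0, 0, 0, 0, 0, 0]}}

```text
clock: 26.98
ee_pos: [0.4983, 0.3056, 0.2192]
orientation: [0.937, 0.348, 0.001, -0.019]
force: [-2.5, -2.7, -1.5]
finger_gap: 0.0162
```

{"fn": "play_rows", "kwargs": {"slide": [[0, 0, 0.15], [0, 0, 0.3], [0, 0, 0.45], [0, 0, 0.6], [0, 0, 0.75], [0, 0, 0.9], [0, 0, 0.9]], "turn": [0, 0, 0, 0, 0, 0, 0]}}

```text
clock: 27.85
ee_pos: [0.4983, 0.3067, 0.2101]
orientation: [0.937, 0.349, 0.001, -0.019]
force: [-2.0, -2.4, -0.0]
finger_gap: 0.0164
```

A sideways force of about 3 N suggests the 200's foot is touching the 500. Raise slightly and back off.

{"fn": "play_rows", "kwargs": {"slide": [[0, 0, -0.3], [-0.2, 0, -0.6], [-0.5, 0, -0.6], [-0.5, 0, -0.6]], "turn": [0, 0, 0, 0]}}

```text
clock: 28.35
ee_pos: [0.4947, 0.3032, 0.2164]
orientation: [0.937, 0.349, 0.001, -0.019]
force: [-0.9, -0.0, -1.9]
finger_gap: 0.0163
```

```bash
python3 - <<'E'
from go import *
o=get_obs();print(o["ee_pos"],o["force"],o["torque"])
im=capture("wrist")[:,:,::-1];s=capture("scene")[160:240,235:325,::-1];t=capture("top")[180:260,215:305,::-1]
c=np.zeros((600,800,3),np.uint8);c[:400,:450]=cv2.resize(s,(450,400),interpolation=cv2.INTER_CUBIC);c[:262,450:]=cv2.resize(im,(350,262));c[270:582,450:]=cv2.resize(t,(350,312),interpolation=cv2.INTER_CUBIC)
cv2.imwrite("pics/g7.png",c)
E
```

```text
[0.49473747 0.30318305 0.21639699] [-0.89367096 -0.01477558 -1.86366579] [-0.09801611  0.03291049  0.01750961]
```

View pics/g7.png

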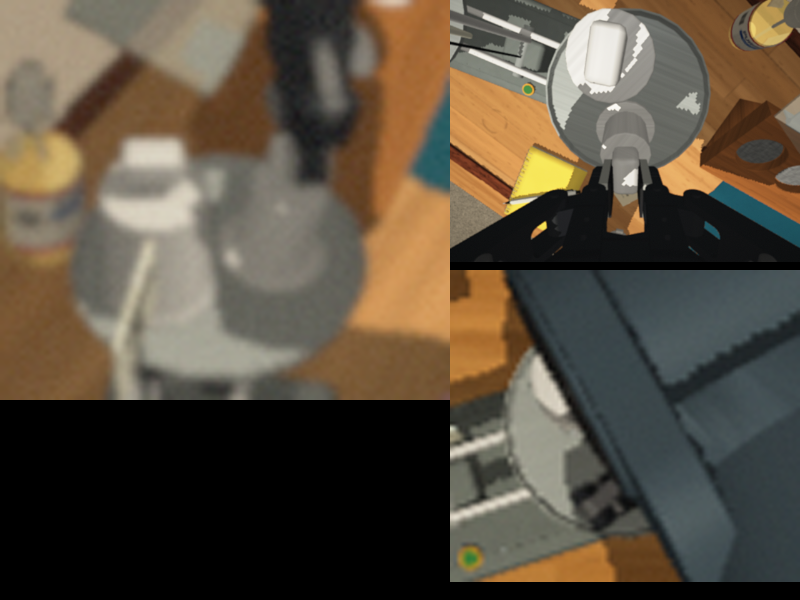

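{"fn": "play_rows", "kwargs": {"slide": [[0, 0.2, 0.2], [0, 0.3, 0.4], [0, 0.3, 0.6], [0, 0.3, 0.8], [0, 0.3, 1.0], [0, 0.3, 1.0]], "turn": [0, 0, 0, 0, 0, 0]}}

```text
clock: 29.25
ee_pos: [0.4965, 0.3012, 0.2059]
orientation: [0.937, 0.349, 0.001, -0.019]
force: [-0.5, -0.2, -1.3]
finger_gap: 0.0161
```

{"fn": "play_rows", "kwargs": {"slide": [[0, 0, 0.15], [0, 0, 0.3], [0, 0, 0.45], [0, 0, 0.6], [0, 0, 0.6]], "turn": [0, 0, 0, 0, 0]}}

```text
clock: 29.88
ee_pos: [0.4965, 0.3015, 0.2]
orientation: [0.937, 0.349, 0.001, -0.019]
force: [0.4, -1.7, 1.0]
finger_gap: 0.0161
```

{"fn": "play_rows", "kwargs": {"slide": [[0, 0, -0.1], [0, 0, -0.2], [0, 0, -0.2]], "turn": [0, 0, 0]}}

```text
clock: 30.25
ee_pos: [0.4965, 0.3014, 0.2022]
orientation: [0.937, 0.349, 0.001, -0.019]
force: [0.7, 0.3, 0.2]
finger_gap: 0.0163
```

{"fn": "play_rows", "kwargs": {"slide": [[0, 0, 0], [0, 0, 0], [0, 0, 0], [0, 0, 0]], "turn": [0, 0, 0, 0], "gripper": -0.1, "newtons": 20}}

```text
clock: 30.75
ee_pos: [0.4965, 0.3014, 0.2021]
orientation: [0.937, 0.349, 0.001, -0.019]
force: [0.2, -0.3, 0.2]
finger_gap: 0.0471
```

{"fn": "play_rows", "kwargs": {"slide": [[0, 0, -2], [0, 0, -6], [-1, 0.5, -10], [-5, 4, -12], [-9, 8, -12], [-12, 12, -12], [-12, 12, -12], [-12, 12, -12]], "turn": [0, 0, 0, 0, 0, 0, 0, 0]}}

```text
clock: 31.75
ee_pos: [0.4856, 0.1278, 0.316]
orientation: [0.937, 0.348, 0.001, -0.02]
force: [-0.8, 0.0, 0.2]
finger_gap: 0.0466
```

```bash
python3 - <<'E'
from beam import *
o=get_obs();print(o["ee_pos"],o["force"],o["clock"])
im=capture("wrist");s=capture("scene");t=capture("top");print(beam(s),beam(capture("scene")))
c=np.zeros((600,800,3),np.uint8);c[:,:450]=cv2.resize(s[170:370,200:350,::-1],(450,600),interpolation=cv2.INTER_CUBIC);c[:263,450:]=cv2.resize(im[:,:,::-1],(350,263))
c[270:570,450:]=cv2.resize(t[150:300,120:295,::-1],(350,300),interpolation=cv2.INTER_CUBIC)
cv2.imwrite("pics/g8.png",c)
E
```

```text
[0.4856307  0.12781914 0.31604656] [-0.79980592  0.03663962  0.23292398] 31.75
[(0.864, np.float32(-0.09), np.float32(-4.42), 'mm', np.float64(11.02), 'beam', np.float64(-0.055)), (0.921, np.float32(0.56), np.float32(-4.93), 'mm', np.float64(12.14), 'beam', np.float64(-0.046))] [(0.863, np.float32(-0.07), np.float32(-4.43), 'mm', np.float64(11.03), 'beam', np.float64(-0.055)), (0.922, np.float32(0.59), np.float32(-4.92), 'mm', np.float64(12.11), 'beam', np.float64(-0.046))]
```

View pics/g8.png

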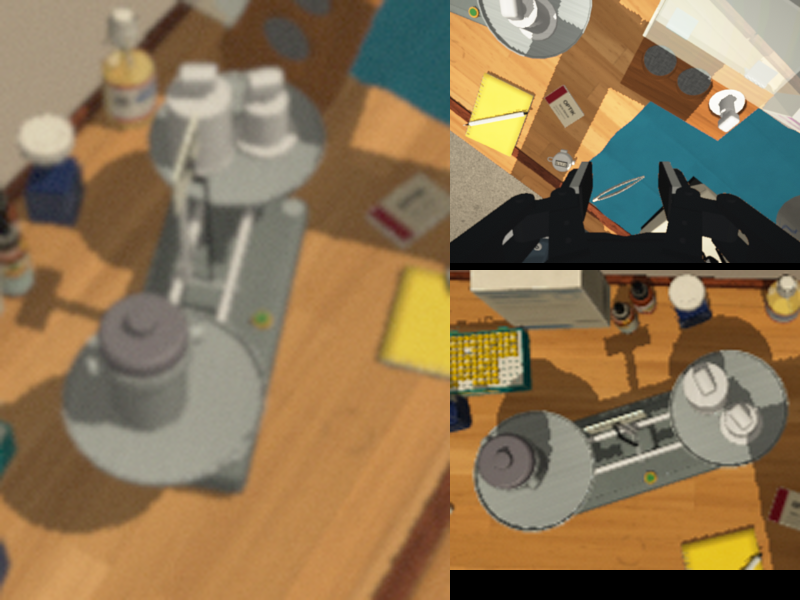

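Both weights stand upright in the pan. The template match on the bucket is weaker now (score 0.86–0.92), so I'll cross-check the beam from the pan rims as well.

```bash
cat > rim.py <<'E'
from beam import *
up=lambda s:cv2.resize(s[:,:,::-1],(800,600),interpolation=cv2.INTER_CUBIC)
def ell(hx,h,s): # rim circle projected at height h, side s (+1 bucket)
    th=np.linspace(0,2*np.pi,181)[:-1];c=np.array([hx[0]+s*.13*by[0],hx[1]+s*.13*by[1],h])
    return c+np.c_[np.cos(th),np.sin(th),0*th]*hx[2]
def score(g,x,h,s):   # mean radial gradient magnitude on the rim over visible arc
    P3=ell(x,h,s);d=[]
    c=P3.mean(0);a=w2p("scene",P3)/.7; o=w2p("scene",c+(P3-c)*1.02)/.7
    nrm=(o-a);nrm/=np.linalg.norm(nrm,axis=1)[:,None]
    sam=lambda q:cv2.remap(g,q[:,0].astype(np.float32)[:,None],q[:,1].astype(np.float32)[:,None],1)[:,0]
    return np.mean(np.abs(sam(a+1.5*nrm)-sam(a-1.5*nrm))[mask])
E
python3 - <<'E'
import rim; from rim import *
w4=pickle.load(open("w4.pkl","rb"))[2]
F={"t0":cv2.imread("pics/scene0.png"),"500":up(w4),"700":up(capture("scene"))}
F={k:cv2.GaussianBlur(cv2.cvtColor(v,cv2.COLOR_BGR2GRAY),(0,0),1).astype(np.float32) for k,v in F.items()}
rim.mask=np.ones(180,bool)
hs=np.arange(.085,.16,.0005)
for s in (1,-1):
  for rad in (.073,.075,.077):
    r=[]
    for k,g in F.items():
        v=[max(score(g,(q[0]+dx,q[1]+dy,rad),h,s) for dx in(-.003,0,.003) for dy in(-.003,0,.003)) for h in hs]; r.append((k,round(hs[int(np.argmax(v))],4),round(max(v),1)))
    print(s,rad,r)
# direct patch shifts w4->now on bucket
a,b=F["500"],F["700"]
for n,(x0,y0,x1,y1) in {"cap":(325,380,385,430),"knob":(340,382,370,402),"rimR":(385,420,420,470),"rimB":(340,450,400,485)}.items():
    m=cv2.matchTemplate(b[y0-25:y1+15,x0-10:x1+10],a[y0:y1,x0:x1],cv2.TM_CCOEFF_NORMED);_,sc,_,(mx,my)=cv2.minMaxLoc(m);print(n,round(sc,3),mx-10,my-25)
E
```

```text
Traceback (most recent call last):
  File "rim.py", line 8, in score
    c=P3.mean(0);a=w2p("scene",P3)/.7; o=w2p("scene",c+(P3-c)*1.02)/.7
                                         ~~~^^^^^^^^^^^^^^^^^^^^^^^
  File "h.py", line 8, in w2p
    K,r,t=cam(n,ci); return cv2.projectPoints(np.asarray(P,float).reshape(-1,3),r,t,K,None)[0].reshape(-1,2)
          ~~~^^^^^^
  File "h.py", line 5, in cam
    ci=ci or camera_info(n); f=210/np.tan(np.radians(ci["fovy"])/2)
             ~~~~~~~~~~~^^^
ValueError: time passes only in moves, steps and waits
```

```bash
python3 - <<'E'
import re
s=open("h.py").read().replace("def cam(n,ci=None):\n    ci=ci or camera_info(n)","_C={}\ndef cam(n,ci=None):\n    if ci is None and n!='wrist': ci=_C.setdefault(n,None) or _C.update({n:camera_info(n)}) or _C[n]\n    ci=ci or camera_info(n)")
open("h.py","w").write(s)
E
python3 - <<'E'
import rim; from rim import *
w4=pickle.load(open("w4.pkl","rb"))[2]
F={"t0":cv2.imread("pics/scene0.png"),"500":up(w4),"700":up(capture("scene"))}
F={k:cv2.GaussianBlur(cv2.cvtColor(v,cv2.COLOR_BGR2GRAY),(0,0),1).astype(np.float32) for k,v in F.items()}
rim.mask=np.ones(180,bool)
hs=np.arange(.085,.16,.001)
for s in (1,-1):
  for rad in (.073,.076):
    r=[]
    for k,g in F.items():
        v=[max(score(g,(q[0]+dx,q[1],rad),h,s) for dx in(-.002,0,.002)) for h in hs]; r.append((k,round(hs[int(np.argmax(v))],4),round(max(v),1)))
    print(s,rad,r)
a,b,z=F["500"],F["700"],F["t0"]
for n,(x0,y0,x1,y1) in {"cap":(325,380,385,430),"knob":(340,382,370,402),"rimR":(385,420,420,470),"rimB":(340,450,400,485)}.items():
  for A,B in((z,a),(a,b),(z,b)):
    m=cv2.matchTemplate(B[y0-25:y1+15,x0-10:x1+10],A[y0:y1,x0:x1],cv2.TM_CCOEFF_NORMED);_,sc,_,(mx,my)=cv2.minMaxLoc(m);print(n,round(sc,3),mx-10,my-25)
E
```

```text
1 0.073 [('t0', np.float64(0.1), np.float32(18.3)), ('500', np.float64(0.103), np.float32(18.8)), ('700', np.float64(0.113), np.float32(19.1))]
1 0.076 [('t0', np.float64(0.105), np.float32(17.9)), ('500', np.float64(0.107), np.float32(18.7)), ('700', np.float64(0.118), np.float32(19.3))]
-1 0.073 [('t0', np.float64(0.138), np.float32(20.3)), ('500', np.float64(0.134), np.float32(21.0)), ('700', np.float64(0.121), np.float32(21.5))]
-1 0.076 [('t0', np.float64(0.142), np.float32(22.1)), ('500', np.float64(0.139), np.float32(25.3)), ('700', np.float64(0.127), np.float32(22.9))]
cap 0.989 0 -1
cap 0.92 0 -3
cap 0.897 0 -4
knob 0.992 0 -1
knob 0.982 1 -4
knob 0.976 1 -5
rimR 0.977 0 -1
rimR 0.953 0 -3
rimR 0.948 0 -4
rimB 0.988 0 -1
rimB 0.942 -2 -3
rimB 0.923 -3 -3
```

The rim heights put the beam at about −0.12 with 500 g and about −0.025 with 700 g, once I correct for the offset seen on the known −0.14 stop. The bucket can't exceed 745 g, so the beam can't be below −0.0225 with 700 g, which is inside the band. The arm is clear of everything, so I'm handing in.

```bash
python3 - <<'E'
from cell import *
o=get_obs();print(o["clock"],o["force"].round(1));print(finish_job())
E
```

```text
32.05 [-0.2  0.1  0.5]
the job is handed in; nothing more can be done
None
```

The bucket weighs 700 g to the nearest hundred. The job is handed in at 32.05 s of the 64 s allowed, and no verdict was reported.

- **Cover:** I pushed it up by its lip until it fell back on its stop. It was still open in the last picture.
- **Weights:** The 500 g and then the 200 g weight went into the empty pan and were released gently. Each first had to be turned upright against the front face of the stand, because the tool cannot tilt. The 200 touched the 500 lightly (about 3 N) on the way in, so I backed off and set it down slightly farther away.
- **Last picture:** Both weights stand upright in the pan, and the bucket stands in its own. The bottle beside the pan is still standing; I did not check the jar. The arm was clear, with no meaningful force on the tool.
- **Beam angle:** I never read the pointer directly, and my two estimates disagreed:
  - **Pan rims:** about −0.03 rad, or about −0.025 after correcting against the known starting stop. This is inside the ±0.035 band.
  - **Bucket shift:** −0.046 to −0.055 rad, with a weaker image match. This is outside the band.
  - **Decision:** I went with the rims, because a bucket of at most 745 g cannot pull the beam below −0.0225 rad against 700 g.
- **Other notes:** Joint 6 reached its limit during the first transfer and left the tool tilted about 2° for the rest of the job. I viewed 14 pictures, four over the budget of 10.

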